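# Sort the baking kit into trays and press

### The arm

A 6-joint arm with a two-finger parallel gripper is mounted at the origin on the work surface. World frame = base frame: x ahead of the robot, y to its left, z up, the work surface at z = 0. Lengths are in mm, angles in degrees, forces in N, time in s.
With the tool pointing down it reaches from about 300 to 850 mm from the base axis. Payload 4.2 kg.
Tool frame: the origin (TCP) lies at the very end of the fingers, on their centre line; the grasp point (between the pads) lies 19 mm behind it; x points along the fingers, z is the direction in which the jaws open and shut, and the axes are right-handed (so a half turn about x gives the same grasp; the last joint's range is limited). The gripper opens to 91 mm and grips with 3 to 60 N. Pads are 32 mm wide; open, the fingers measure 118 mm over their backs; the gripper's body (76 mm by 178 mm) begins 60 mm behind the grasp point.
Start: joints at [63.713, 18.312, 89.639, -0, 72.044, -1.146], TCP at [244.295, 520.541, 213.976] pointing down, gripper open.
Joint ranges: [-177.97, 177.97], [-48.28, 115.42], [12.27, 149.76], [-77.06, 257.06], [2.81, 150.46], [-146.56, 146.56]. Speed limits (degrees/s): [147.25, 147.25, 180, 180, 180, 180].

### API

Orientations are given as [roll, pitch, yaw] about the fixed x, y, z axes, in that order (R = Rz(yaw) Ry(pitch) Rx(roll)).
In Python, from workcell import state, grab_frame, camera_info, env, search_frame, place_of gives the robot as it stands.
- The arm moves only by the tool drive_tool, never from a script. Its argument "plan" is a list of rows, each a list of 7 numbers: the turn, a rotation vector about the world's x, y, z in degrees, then the shift along the world's x, y, z in mm, then the finger opening in mm, from 0 to 91.2. In form: [[wx, wy, wz, dx, dy, dz, jaw], ...]. A call has 1 to 10 rows; each row is the pose to reach, as a shift and turn from the pose measured when the call began; what a row does not reach only later rows make up. A row lasts 1/8 s, in which the tool goes at most 62.5 mm and 10.7 degrees, less where a joint would pass 70% of its speed; a pose out of reach is approached as far as the arm can. A call with a gripper value outside its range is refused whole. The fingers move at their own pace and stop on an object; "grip_force" is the grip in N (left out, the last holds). Time passes only in rows, so rows that repeat a pose let the fingers close. It gives the time, the measured TCP pose, the force and the opening at its end, in the units of the state.
- state(): the state, without advancing time (a new reading comes with each control period).
- grab_frame(name): name is "scene" or "top" or "wrist"; returns the picture (480x640x3 uint8, red, green, blue); there is no depth.
- camera_info(name): a dict with "intrinsics" (3x3 intrinsics, pixels), "k1" (the pictures are not rectified: a ray, as slopes to the right and down, at radius r is drawn at 1 + k1 r^2 times it, then the intrinsics apply), "origin" and "orientation" of the camera in the world; the wrist camera has in their place "hand_eye" (4x4, takes a point from camera to tool coordinates, whose origin is the TCP and whose axes are the tool frame's). Camera axes: x right, y down, z forward; pixel columns grow to the right and rows downward; lengths in mm; the calibration is good to about 2 mm. A picture is of the moment at which its call begins: read the wrist's pose just before it. camera_info takes no time and is no camera call.
- env.job_done(): hands the job in, once; it reports no verdict.
Trained networks look in the newest picture that a camera, given by its name, has taken for a name from the list of things; names that differ only in an ending like _2 or _b are one class to them, and where a whole thing is asked for, a point or a joint stands for the part that bears it (a point fixed in the world has none). Each returns a list of dicts, best first, with "p" (0 to 1); they miss things now and then, are a little off and sometimes report something else, mostly with a low value. They report only what shows in the picture. A call takes as long as a camera call.
- search_frame(camera, label): "rect" ([left, top, right, bottom] as shares, 0 to 1, of the picture: columns of its width, rows of its height, round what is visible of it).
- place_of(camera, label): "location" ([column, row] as shares, 0 to 1, of the picture: columns of its width, rows of its height: a listed point, or the origin of a listed thing).
The state is a dict: "time_s": time; "qpos": joint angles; "qvel": joint speeds; "effort": joint torques, N m; "ee_pos": TCP position; "ee_rot": TCP orientation; "force": force on the tool from outside, world axes, zero at the start; "torque": the same for the moment, N m; "gripper_width": finger opening in mm.
Only numpy, scipy, OpenCV 4.12 (cv2) and the standard library are available. Lean on these libraries where they do the work, as an engineer would, in place of code of your own. Each camera call takes 0.05 s, during which the arm holds its last target. There are 200 camera calls.

### The job

Sort the baking kit on the sideboard: stand both steel cookie cutters in the round baking tray and both wooden cookie stamps, handles up, in the rectangular one, each flat on the tray's floor. Take the top aluminium plate, and only that one, out of the spring-loaded holder and lay it flat and centred on the round bed of the wooden press. Leave the tureen where it stands.

Things in the scene. Friction and masses are not known exactly. Their poses are not given: they have to be found in the camera images.
- cutter_round: Round stainless cookie cutter standing upright like a short tube: outer diameter 50, wall 3, height 35 mm, open at top and bottom. Origin at the centre of its underside, z up.
- cutter_square: Square stainless cookie cutter: 48 x 48 mm outside, wall 3, height 35 mm, open at top and bottom. Origin at the centre of its underside, x and y along the sides, z up; yaw at the start within 0.5 rad of the world axes.
- stamp_round: Wooden cookie stamp with a round head (diameter 52, 14 mm high) and on it an upright round handle of diameter 26 mm reaching to 56 mm above the underside. Origin at the centre of its underside, z up.
- stamp_bar: Wooden cookie stamp with an oblong head (40 mm along x, 56 mm along y, 14 mm high) and on it an upright bar handle 18 mm thick along x, 44 mm long along y, reaching to 56 mm above the underside. Origin at the centre of its underside, z up; yaw at the start within 0.5 rad of 0.
- plate: Top aluminium pressing plate in the spring-loaded holder: plain disc, diameter 60, 16 mm thick, 122 g; origin at the centre of its underside, z up. It starts coaxial with the holder tube, underside 52 mm above the table, so its upper 12 mm stand proud of the tube's rim (at 56 mm) and can be gripped from any side.
- tray_round: Round shallow aluminium baking tray, fixed: outer diameter 166, inner diameter 160, rim 16 mm high, inner floor 4 mm above the table. Origin at the centre of its underside, z up.
- tray_rect: Rectangular shallow aluminium baking tray, fixed: 200 mm along x, 120 mm along y outside, walls 3 mm, rim 16 mm high, inner floor 3 mm above the table. Origin at the centre of its underside, z up.
- press: Dark wooden press, fixed, folded open like a book: base board 120 x 120 x 18 mm whose upper face carries a round pale bed of diameter 72 standing 10 mm higher (bed surface 28 mm above the table); the opened top board with its lever lies flat beyond it (18 mm high, x from 67 to 250 mm in the press's frame). Origin under the centre of the bed, at table height, z up, x towards the opened board.
- lift (a joint): Height in m of the spring lift in the plate holder, a fixed white upright tube (outer diameter 74, inner 64, rim 56 mm above the table, foot flange 96 mm wide). 0 with all three equal plates on it, about 0.016 with two (the next plate has risen into place), 0.032 with one. Spring 75 N/m; pushed down it gives way 8 mm at most.
- tureen: Covered white ceramic tureen, a bystander, 194 mm across, 226 mm over its two side handles, 156 mm high to the top of the lid knob, 2.2 kg, standing loose at the left. Origin at the centre of its underside.

How it is judged (in metres and radians):
At the end, for the whole second after the job is handed in: Upright (0.12 rad), released, at rest: cutters on the round tray's floor within 65 mm of its centre, stamps on the rectangular tray's floor within 85 mm along and 45 mm across; plate flat (0.1 rad) on the press bed within 12 mm of its centre; both spare plates still in the holder (lift 9 to 23 mm) (angle between each of cutter_round, cutter_square, stamp_round, stamp_bar's own z axis and vertical below 0.12 rad and z of cutter_round in the frame of tray_round between 0.001 and 0.008 m and horizontal distance between each of cutter_round, cutter_square and tray_round below 0.065 m and z of cutter_square in the frame of tray_round between 0.001 and 0.008 m and z of stamp_round in the frame of tray_rect between 0.001 and 0.008 m and x of stamp_round in the frame of tray_rect between -0.085 and 0.085 m and y of stamp_round in the frame of tray_rect between -0.045 and 0.045 m and z of stamp_bar in the frame of tray_rect between 0.001 and 0.008 m and x of stamp_bar in the frame of tray_rect between -0.085 and 0.085 m and y of stamp_bar in the frame of tray_rect between -0.045 and 0.045 m and horizontal distance between plate and press below 0.012 m and z of plate in the frame of press between 0.025 and 0.032 m and angle between plate's own z axis and vertical below 0.1 rad and value of joint lift between 0.009 and 0.023 m and linear speed of each of cutter_round, cutter_square, stamp_round, stamp_bar, plate below 0.02 m/s); the robot touches nothing.
It fails at once if the tureen is shifted by more than 20 mm (distance of tureen from where it was at the start of the episode above 0.02 m).
It also fails if it takes over 120 s, if anything falls off the work surface, if the arm or the gripper's body presses on something with over 40 N, if the wrist force passes 120 N, or if a joint passes its speed limit or range.

## Working session

There is one attempt and no reset: what is moved stays moved. The work goes in short steps, Python scripts to look and compute and a tool call to move; the robot and the scene stay as the last step left them, time stands still between calls to the robot, and variables do not carry over. Pictures are saved under pics/ and viewed, about 12 in all and at most 16, crops included, and the job is handed in when it is done.

Besides the shell and the picture viewer there is one more tool, called in YAML: its name, and indented under it one key for each argument. drive_tool: Moves the arm, as the interface text tells. Its arguments: {"type":"object","properties":{"plan":{"type":"array"},"grip_force":{"type":"number"}},"required":["plan"]}

```bash
mkdir -p pics; ls
cat > h.py <<'E'
import numpy as np, cv2
from scipy.spatial.transform import Rotation as R
from workcell import state, grab_frame, camera_info, env, search_frame, place_of
def campose(n, s=None):
    c=camera_info(n)
    if n!='wrist':
        o=np.array(c['orientation'],float)
        Rm=o if o.shape==(3,3) else R.from_euler('xyz',o,degrees=True).as_matrix()
        return c,Rm,np.array(c['origin'],float)
    s=s or state(); H=np.array(c['hand_eye'],float)
    Rt=R.from_euler('xyz',s['ee_rot'],degrees=True).as_matrix()
    return c,Rt@H[:3,:3],Rt@H[:3,3]+np.array(s['ee_pos'])
def px2w(n,uv,z,s=None):
    "pixels -> world xy at height z"
    c,Rm,o=campose(n,s); K=np.array(c['intrinsics'],float)
    p=cv2.undistortPoints(np.array(uv,float).reshape(-1,1,2),K,np.array([c['k1'],0,0,0,0.]),None,None,None)[:,0] if 0 else cv2.undistortPoints(np.array(uv,float).reshape(-1,1,2),K,np.array([c['k1'],0,0,0.]))[:,0]
    d=np.c_[p,np.ones(len(p))]@Rm.T
    return (o+d*((z-o[2])/d[:,2])[:,None])[:,:2]
def w2px(n,P,s=None):
    c,Rm,o=campose(n,s)
    q=(np.atleast_2d(P)-o)@Rm
    return cv2.projectPoints(q,np.zeros(3),np.zeros(3),np.array(c['intrinsics'],float),np.array([c['k1'],0,0,0.]))[0][:,0]
def save(f,im): cv2.imwrite('pics/'+f,im[...,::-1])
E
python3 - <<'E'
from h import *
print(state())
for n in('scene','top','wrist'): print(camera_info(n))
for n in('scene','top'):
    save(n+'0.png',grab_frame(n))
grab_frame('top')
for l in 'cutter_round cutter_square stamp_round stamp_bar plate tray_round tray_rect press lift tureen'.split():
    r=place_of('top',l)
    print(l,[(np.round(np.array(x['location'])*[640,480],1).tolist(),round(x['p'],2), px2w('top',np.array(x['location'])*[640,480],52 if l=='plate' else 0).round(1).tolist()) for x in r[:3]])
E
```

```text
pics
{'time_s': 0.0, 'qpos': array([ 6.37130448e+01,  1.83516626e+01,  8.97091025e+01, -5.34874908e-04,
        7.20434973e+01, -1.14761196e+00]), 'qvel': array([ 0.08303075, -0.0686008 , -0.01730879,  0.04252465,  0.0449145 ,
        0.05606512]), 'effort': array([ 1.48904346e-03, -4.12444568e+01, -2.31972331e+01,  7.28713442e-02,
        4.57516161e-02, -1.59678284e-04]), 'ee_pos': array([244.05595093, 520.05329643, 213.10180311]), 'ee_rot': array([ 179.13183558,   89.89573635, -116.00734234]), 'force': array([0.04509646, 0.85958791, 0.77953777]), 'torque': array([ 0.00379874, -0.03290878,  0.05343423]), 'gripper_width': 91.06080300764162}
{'intrinsics': array([[514.67560859,   0.        , 319.79688001],
       [  0.        , 514.67560859, 237.05248728],
       [  0.        ,   0.        ,   1.        ]]), 'k1': -0.05077346957204771, 'origin': array([1298.37277719, -321.05467204,  786.44488741]), 'orientation': array([-128.8529782 ,    0.24143641,   59.82926581])}
{'intrinsics': array([[577.60965246,   0.        , 316.54435954],
       [  0.        , 577.60965246, 245.58198782],
  
[... 768 characters left out ...]
r_round [([298.4, 258.7], 0.64, [[480.2, 137.6]]), ([380.1, 270.6], 0.58, [[452.4, -45.5]])]
cutter_square [([336.8, 268.3], 0.52, [[458.2, 51.7]]), ([411.0, 184.7], 0.36, [[646.8, -118.5]])]
stamp_round [([421.9, 262.8], 0.65, [[469.4, -140.1]])]
stamp_bar [([295.4, 259.9], 0.76, [[477.5, 144.3]])]
plate [([410.1, 187.3], 0.94, [[632.4, -107.4]]), ([203.9, 257.1], 0.33, [[482.7, 340.2]])]
tray_round [([201.4, 260.2], 0.66, [[477.9, 355.6]])]
tray_rect [([514.1, 237.5], 0.69, [[525.5, -353.5]])]
press []Traceback (most recent call last):
  File "<stdin>", line 8, in <module>
ValueError: it knows: cutter_round, cutter_square, plate, press, stamp_bar, stamp_round, tray_rect, tray_round, tureen
```

View pics/top0.png

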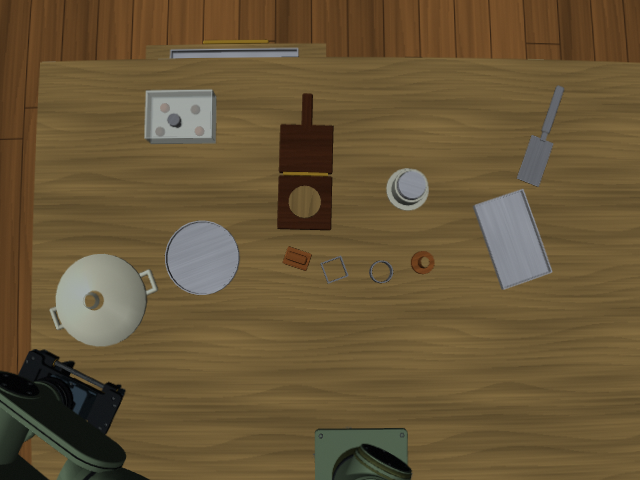

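View pics/scene0.png

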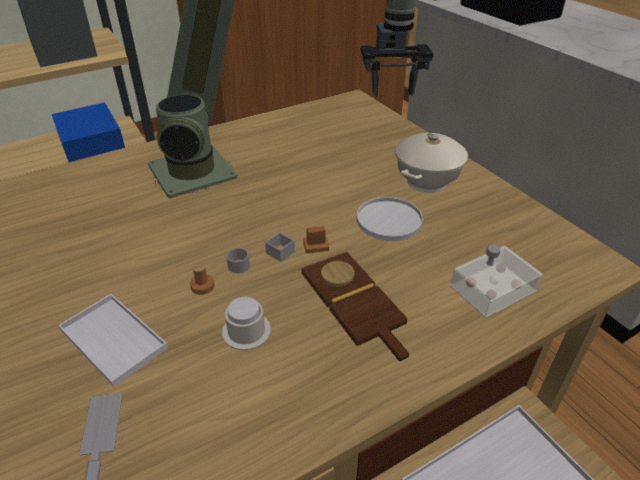

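Run:
```python
from h import *
f=lambda n,uv,z: print(n,px2w('top',uv,z).round(0).tolist())
f('tureen',[[94,300],[101,300]],100)
f('tureen handles',[[150,282],[57,318]],100)
f('tray_round',[[202,257.5],[165,257],[239,257],[202,221],[202,294]],16)
f('rect',[[475,205],[522,190],[551,270],[504,288]],16)
f('bed',[[304.5,202]],28)
f('base',[[279,176],[332,176],[331,229],[277.5,229]],18)
f('plate',[[411,184]],68)
f('bar',[[297,258]],56);f('sq',[[334,269.5]],35);f('rnd',[[380.5,271.5]],35);f('st',[[423.5,262]],56)
s=state();M=R.from_euler('xyz',s['ee_rot'],degrees=True).as_matrix();print(M.round(2))
```

```text
tureen [[392.0, 562.0], [392.0, 547.0]]
tureen handles [[429.0, 444.0], [354.0, 642.0]]
tray_round [[483.0, 351.0], [485.0, 434.0], [484.0, 269.0], [565.0, 352.0], [403.0, 351.0]]
rect [[598.0, -260.0], [632.0, -370.0], [451.0, -432.0], [411.0, -322.0]]
bed [[604.0, 123.0]]
base [[664.0, 180.0], [664.0, 61.0], [545.0, 65.0], [546.0, 183.0]]
plate [[637.0, -107.0]]
bar [[480.0, 139.0]]
sq [[455.0, 59.0]]
rnd [[450.0, -42.0]]
st [[469.0, -133.0]]
[[ 0.   -0.91  0.42]
 [ 0.    0.42  0.91]
 [-1.    0.    0.  ]]
```

drive_tool:
  plan:
    - [0,0,-6.5,20,-52,4,91]
    - [0,0,-13,42,-104,8,91]
    - [0,0,-19.5,63,-156,12,91]
    - [0,0,-26,84,-208,16,91]
    - [0,0,-32.5,105,-260,20,91]
    - [0,0,-39,126,-312,24,91]
    - [0,0,-45.5,147,-364,28,91]
    - [0,0,-52,168,-416,32,91]
    - [0,0,-58.5,190,-468,36,91]
    - [0,0,-64.9,211,-520,37,91]

```text
time_s: 1.8
ee_pos: [456.0, -1.3, 251.6]
ee_rot: [8.4, 89.9, 8.1]
force: [0.8, 1.0, 0.5]
gripper_width: 91.0
```

```bash
cat >> h.py <<'E'
def look(f, items=None):
    s=state(); im=grab_frame('wrist'); save(f,im)
    M=R.from_euler('xyz',s['ee_rot'],degrees=True).as_matrix()
    print('t',round(s['time_s'],2),'pos',s['ee_pos'].round(1),'jaw',round(np.degrees(np.arctan2(M[1,2],M[0,2])),1),'down',M[:,0].round(3),'F',s['force'].round(1),'w',round(s['gripper_width'],1))
    return s,im
E
python3 - <<'E'
from h import *
s,im=look('w1.png')
for l,z in dict(cutter_round=0,cutter_square=0,stamp_round=0,stamp_bar=0,plate=52,press=0).items():
    for x in place_of('wrist',l)[:2]:
        uv=np.array(x['location'])*[640,480]; print(l,uv.round(0),round(x['p'],2),px2w('wrist',uv,z,s).round(0).tolist())
E
```

```text
t 1.8 pos [456.   -1.3 251.6] jaw -0.3 down [ 0.002  0.    -1.   ] F [0.8 1.  0.5] w 91.0
cutter_round [317. 245.] 0.73 [[454.0, -47.0]]
stamp_round [333. 323.] 0.63 [[471.0, -138.0]]
stamp_bar [344.  50.] 0.59 [[480.0, 141.0]]
plate [504. 322.] 0.6 [[636.0, -111.0]]
press [476.  71.] 0.9 [[605.0, 123.0]]
```

View pics/w1.png

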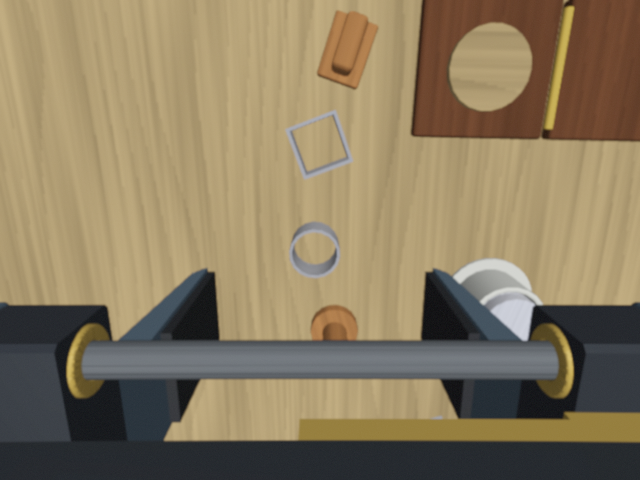

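Run:
```python
from h import *
s=state()
def f(n,uv,z): 
    p=px2w('wrist',uv,z,s); print(n,p.round(0).tolist(),'mean',p.mean(0).round(1)); return p
f('sq',[[287,129],[335,112],[351,160],[306,177]],35)
f('bar head',[[337,11],[377,25],[356,88],[319,75]],14)
f('rnd',[[314,251]],35)
f('bed',[[491,67],[450,67],[533,67],[491,24],[491,111]],28)
im=cv2.imread('pics/w1.png');cv2.imwrite('pics/w1c.png',cv2.resize(im[0:290,270:400],None,fx=2.4,fy=2.0) if 0 else np.hstack([cv2.resize(im[0:100,300:400],(500,500),interpolation=2),cv2.resize(im[215:285,280:350],(290,290),interpolation=2).repeat(1,0) if 0 else cv2.resize(im[200:300,265:365],(500,500),interpolation=2)])[:, :800])
```

```text
sq [[426.0, 74.0], [469.0, 88.0], [484.0, 47.0], [443.0, 31.0]] mean [455.5  60. ]
bar head [[470.0, 173.0], [506.0, 162.0], [489.0, 110.0], [455.0, 121.0]] mean [479.9 141.5]
rnd [[450.0, -40.0]] mean [450.1 -40.3]
bed [[605.0, 126.0], [569.0, 126.0], [641.0, 126.0], [601.0, 160.0], [609.0, 89.0]] mean [605.1 125.4]
```

drive_tool:
  plan:
    - [0,0,0,-6,-40,-30,91]
    - [0,0,0,-6,-40,-90,91]
    - [0,0,0,-6,-40,-150,91]
    - [0,0,0,-6,-40,-205,91]
    - [0,0,0,-6,-40,-232,91]
    - [0,0,0,-6,-40,-241,91]
    - [0,0,0,-6,-40,-241,91]
    - [0,0,0,-6,-40,-241,40]
    - [0,0,0,-6,-40,-241,40]
    - [0,0,0,-6,-40,-241,40]
  grip_force: 15

```text
time_s: 3.4
ee_pos: [449.2, -38.5, 10.6]
ee_rot: [9.0, 89.9, 9.0]
force: [0.1, -0.3, 0.0]
gripper_width: 64.1
```

drive_tool:
  plan:
    - [0,0,0,0,0,0,40]
    - [0,0,0,0,0,0,40]
    - [0,0,0,0,0,0,40]
    - [0,0,0,0,0,30,40]
    - [0,0,0,0,0,80,40]
    - [0,0,0,2,50,110,40]
    - [0,0,0,5,110,110,40]
    - [0,0,0,10,170,110,40]
    - [0,0,0,15,230,110,40]
    - [0,0,0,20,290,110,40]

```text
time_s: 4.65
ee_pos: [468.9, 253.3, 120.3]
ee_rot: [-13.2, 89.9, -13.1]
force: [1.5, -0.5, -0.7]
gripper_width: 49.7
```

drive_tool:
  plan:
    - [0,0,0,7,60,0,40]
    - [0,0,0,14,124,0,40]
    - [0,0,0,14,124,-40,40]
    - [0,0,0,14,124,-80,40]
    - [0,0,0,14,124,-98,40]
    - [0,0,0,14,124,-105,40]
    - [0,0,0,14,124,-105.5,40]
    - [0,0,0,14,124,-105.5,75]
    - [0,0,0,14,124,-105.5,75]
    - [0,0,0,14,124,-105.5,75]

```text
time_s: 5.9
ee_pos: [483.1, 377.4, 15.1]
ee_rot: [5.2, 89.9, 5.2]
force: [-0.7, -0.9, 0.2]
gripper_width: 74.7
```

drive_tool:
  plan:
    - [0,0,0,0,0,45,75]
    - [0,0,0,0,0,90,80]
    - [0,0,0,-2,-50,110,91]
    - [0,0,4,-6,-110,110,91]
    - [0,0,8,-12,-170,110,91]
    - [0,0,12,-18,-230,110,91]
    - [0,0,16,-24,-285,90,91]
    - [0,0,18,-28,-317,60,91]
    - [0,0,18,-28,-317,40,91]
    - [0,0,18,-28,-317,40,91]

```text
time_s: 7.15
ee_pos: [454.0, 59.9, 54.2]
ee_rot: [150.8, 89.9, 168.8]
force: [0.3, 0.6, -0.1]
gripper_width: 90.9
```

Run:
```python
from h import *
s,im=look('w2.png')
c=np.array([[24,24],[-24,24],[-24,-24],[24,-24]])@R.from_euler('z',18,degrees=True).as_matrix()[:2,:2].T+[455.5,60]
print(w2px('wrist',np.c_[c,[35]*4],s).round(0))
```

```text
t 7.15 pos [454.   59.9  54.2] jaw 18.0 down [-0.002  0.    -1.   ] F [ 0.3  0.6 -0.1] w 90.9
[[373. 240.]
 [272. 240.]
 [274. 332.]
 [370. 332.]]
```

View pics/w2.png

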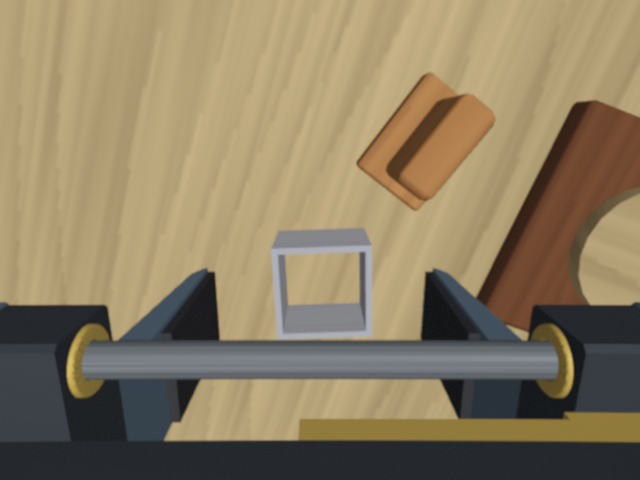

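drive_tool:
  plan:
    - [0,0,0,1,-2,-25,91]
    - [0,0,0,1,-2,-40,91]
    - [0,0,0,1,-2,-43.5,75]
    - [0,0,0,1,-2,-43.5,40]
    - [0,0,0,1,-2,-43.5,40]
    - [0,0,0,1,-2,-43.5,40]
    - [0,0,0,1,-2,-43.5,40]
    - [0,0,0,1,-2,-43.5,40]
    - [0,0,0,1,-2,-20,40]
    - [0,0,0,1,-2,30,40]

```text
time_s: 8.45
ee_pos: [454.2, 58.1, 84.2]
ee_rot: [162.8, 89.7, -179.1]
force: [1.0, 0.4, -0.9]
gripper_width: 48.4
```

drive_tool:
  plan:
    - [0,0,-4,3,30,25,40]
    - [0,0,-8,10,90,30,40]
    - [0,0,-12,18,150,30,40]
    - [0,0,-16,25,210,30,40]
    - [0,0,-18,29,257,20,40]
    - [0,0,-18,29,257,-20,40]
    - [0,0,-18,29,257,-55,40]
    - [0,0,-18,29,257,-68.5,40]
    - [0,0,-18,29,257,-69.3,40]
    - [0,0,-18,29,257,-69.3,75]

```text
time_s: 9.7
ee_pos: [483.9, 315.3, 15.6]
ee_rot: [148.1, 89.8, 148.2]
force: [-1.1, 0.2, 0.3]
gripper_width: 55.6
```

drive_tool:
  plan:
    - [0,0,0,0,0,0,75]
    - [0,0,0,0,0,0,75]
    - [0,0,0,0,0,45,75]
    - [0,0,0,0,0,90,70]
    - [0,0,-4,-1,-50,100,60]
    - [0,0,-9,-2,-110,100,55]
    - [0,0,-14,-3,-160,90,55]
    - [0,0,-17,-4,-174,70,55]
    - [0,0,-17,-4,-174,60,55]
    - [0,0,-17,-4,-174,60,55]

```text
time_s: 10.95
ee_pos: [479.7, 141.8, 75.2]
ee_rot: [155.6, 89.7, 138.7]
force: [0.3, 0.2, -0.0]
gripper_width: 55.3
```

Run:
```python
from h import *
s,im=look('w3.png')
```

```text
t 10.95 pos [479.7 141.8  75.2] jaw -16.9 down [-0.004  0.003 -1.   ] F [ 0.3  0.2 -0. ] w 55.3
```

View pics/w3.png

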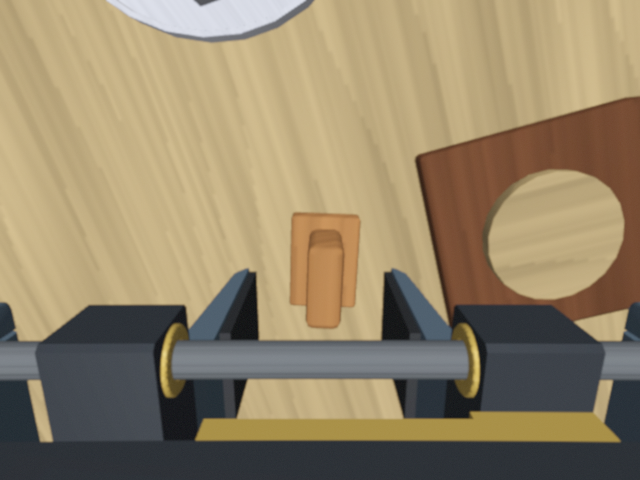

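drive_tool:
  plan:
    - [0,0,0,1,0,-30,55]
    - [0,0,0,1,0,-48,45]
    - [0,0,0,1,0,-51,10]
    - [0,0,0,1,0,-51,10]
    - [0,0,0,1,0,-51,10]
    - [0,0,0,1,0,-51,10]
    - [0,0,0,1,0,-51,10]
    - [0,0,0,1,0,-51,10]
    - [0,0,0,1,0,-20,10]
    - [0,0,0,1,0,40,10]

```text
time_s: 12.25
ee_pos: [479.1, 141.3, 114.5]
ee_rot: [-171.4, 89.5, 171.7]
force: [1.5, 0.3, -1.4]
gripper_width: 18.1
```

drive_tool:
  plan:
    - [0,0,3,2,-45,15,10]
    - [0,0,7,5,-100,20,10]
    - [0,0,11,10,-160,20,10]
    - [0,0,15,18,-220,20,10]
    - [0,0,19,28,-278,20,10]
    - [0,0,23,40,-335,20,10]
    - [0,0,27,54,-390,20,10]
    - [0,0,31,70,-440,10,10]
    - [0,0,35,84,-474,0,10]
    - [0,0,35,84,-474,-20,10]

```text
time_s: 13.5
ee_pos: [563.8, -335.9, 93.9]
ee_rot: [-157.6, 89.5, -139.6]
force: [-1.4, 1.2, -1.0]
gripper_width: 17.7
```

Run:
```python
from h import *
s,im=look('w4.png')
```

```text
t 13.5 pos [ 563.8 -335.9   93.9] jaw 18.0 down [-0.007 -0.006 -1.   ] F [-1.4  1.2 -1. ] w 17.7
```

View pics/w4.png

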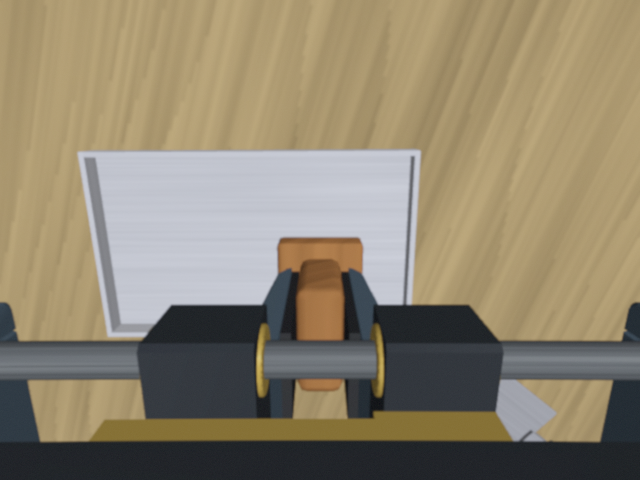

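Run:
```python
from h import *
p=px2w('wrist',[[79,153],[420,151],[108,335]],16);print(p.round(0)); print('c',(p[1]+p[2])/2)
```

```text
[[ 410. -319.]
 [ 596. -257.]
 [ 446. -430.]]
c [ 521.38072507 -343.51020643]
```

drive_tool:
  plan:
    - [0,0,0,0,0,-30,10]
    - [0,0,0,0,0,-55,10]
    - [0,0,0,0,0,-64,10]
    - [0,0,0,0,0,-66.5,10]
    - [0,0,0,0,0,-66.5,10]
    - [0,0,0,0,0,-66.5,40]
    - [0,0,0,0,0,-66.5,50]
    - [0,0,0,0,0,-66.5,55]
    - [0,0,0,0,0,-20,55]
    - [0,0,0,0,0,40,55]

```text
time_s: 14.8
ee_pos: [560.4, -332.6, 129.6]
ee_rot: [158.4, 89.0, 176.4]
force: [0.3, 0.2, 0.1]
gripper_width: 54.8
```

drive_tool:
  plan:
    - [0,0,-4,-20,45,0,60]
    - [0,0,-8,-45,100,0,60]
    - [0,0,-12,-70,155,0,60]
    - [0,0,-16,-90,190,-20,60]
    - [0,0,-18,-90,198,-45,60]
    - [0,0,-18,-90,198,-50,60]
    - [0,0,-18,-90,198,-50,60]

```text
time_s: 15.68
ee_pos: [471.0, -135.1, 79.7]
ee_rot: [158.7, 89.0, 158.8]
force: [0.6, 0.1, 0.5]
gripper_width: 60.2
```

Run:
```python
from h import *
s,im=look('w5.png')
```

```text
t 15.68 pos [ 471.  -135.1   79.7] jaw 0.0 down [-0.016  0.006 -1.   ] F [0.6 0.1 0.5] w 60.2
```

View pics/w5.png

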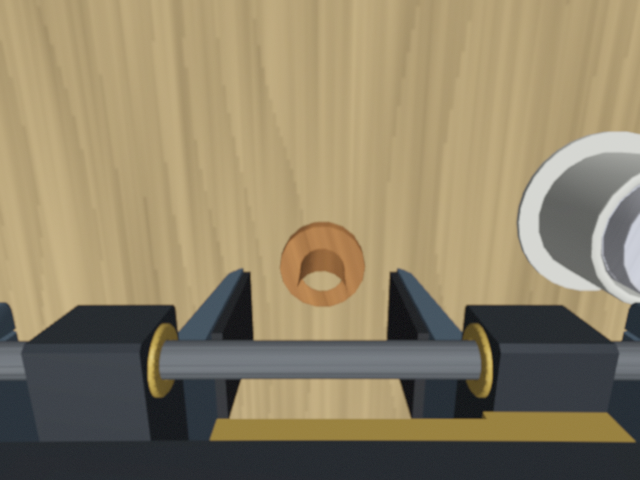

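Run:
```python
from h import *
print(px2w('wrist',[[322,264]],14),px2w('wrist',[[322,284]],56), w2px('wrist',[[471,-135,56]]))
```

```text
[[ 472.3488873  -139.25734172]] [[ 472.69916504 -135.76890787]] [[318.60722751 282.53932429]]
```

drive_tool:
  plan:
    - [-0.3,-0.9,0,1,-2.5,-30,60]
    - [-0.3,-0.9,0,1,-2.5,-50,50]
    - [-0.3,-0.9,0,1,-2.5,-55.5,20]
    - [-0.3,-0.9,0,1,-2.5,-55.5,15]
    - [-0.3,-0.9,0,1,-2.5,-55.5,15]
    - [-0.3,-0.9,0,1,-2.5,-55.5,15]
    - [-0.3,-0.9,0,1,-2.5,-55.5,15]
    - [-0.3,-0.9,0,1,-2.5,-30,15]
    - [-0.3,-0.9,0,1,-2.5,20,15]
    - [-0.3,-0.9,0,1,-2.5,50,15]

```text
time_s: 16.98
ee_pos: [472.8, -137.9, 132.2]
ee_rot: [2.6, 89.8, 2.6]
force: [0.5, -0.5, -0.7]
gripper_width: 25.7
```

drive_tool:
  plan:
    - [0,0,4,2,-50,0,15]
    - [0,0,8,5,-110,0,15]
    - [0,0,13,8,-170,0,15]
    - [0,0,18,9,-219,-10,15]
    - [0,0,18,9,-219,-55,15]
    - [0,0,18,9,-219,-90,15]
    - [0,0,18,9,-219,-102,15]
    - [0,0,18,9,-219,-104.8,15]
    - [0,0,18,9,-219,-104.8,30]
    - [0,0,18,9,-219,-104.8,50]

```text
time_s: 18.23
ee_pos: [482.6, -357.3, 28.5]
ee_rot: [-22.5, 89.7, -4.5]
force: [0.3, 0.4, 0.2]
gripper_width: 37.3
```

drive_tool:
  plan:
    - [0,0,0,0,0,0,50]
    - [0,0,0,0,0,50,50]
    - [0,0,0,0,0,100,60]
    - [0,0,-4,25,45,105,91]
    - [0,0,-8,55,95,105,91]
    - [0,0,-12,85,145,105,91]
    - [0,0,-16,115,195,105,91]
    - [0,0,-18,154,248,105,91]
    - [0,0,-18,154,248,75,91]
    - [0,0,-18,154,248,75,91]

```text
time_s: 19.48
ee_pos: [635.2, -108.1, 101.4]
ee_rot: [-116.7, 89.9, -116.6]
force: [-0.9, -0.7, 0.3]
gripper_width: 90.8
```

Run:
```python
from h import *
s,im=look('w6.png')
for l in ['plate']:
    for x in place_of('wrist',l)[:2]:
        uv=np.array(x['location'])*[640,480]; print(l,uv.round(0),round(x['p'],2),px2w('wrist',uv,52,s).round(1).tolist())
```

```text
t 19.48 pos [ 635.2 -108.1  101.4] jaw 0.1 down [-0.001 -0.001 -1.   ] F [-0.9 -0.7  0.3] w 90.8
plate [319. 270.] 0.67 [[635.5, -110.4]]
```

View pics/w6.png

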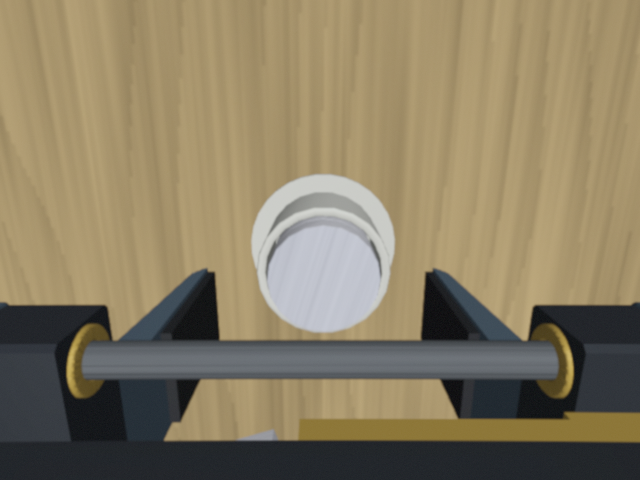

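Run:
```python
from h import *
print(px2w('wrist',[[324,276],[266,276],[382,276]],68),px2w('wrist',[[323,270.]],56))
```

```text
[[ 639.53603972 -110.42109221]
 [ 608.93757347 -110.37935323]
 [ 670.17829543 -110.45105047]] [[ 639.16674981 -111.36856378]]
```

drive_tool:
  plan:
    - [0,0,0,3.8,-2.5,-25,91]
    - [0,0,0,3.8,-2.5,-40,91]
    - [0,0,0,3.8,-2.5,-42.7,80]
    - [0,0,0,3.8,-2.5,-42.7,66]
    - [0,0,0,3.8,-2.5,-42.7,58]
    - [0,0,0,3.8,-2.5,-42.7,50]
    - [0,0,0,3.8,-2.5,-42.7,50]
    - [0,0,0,3.8,-2.5,-42.7,50]
    - [0,0,0,3.8,-2.5,-42.7,50]
  grip_force: 20

```text
time_s: 20.7
ee_pos: [638.6, -112.2, 61.4]
ee_rot: [-61.4, 89.9, -61.4]
force: [-6.3, -0.7, 2.4]
gripper_width: 58.6
```

Run:
```python
from h import *
s,im=look('w7.png')
save('w7c.png',cv2.resize(im[150:370,200:440],(720,600)))
```

```text
t 20.7 pos [ 638.6 -112.2   61.4] jaw 0.0 down [ 0.001 -0.002 -1.   ] F [-6.3 -0.7  2.4] w 58.6
```

View pics/w7c.png

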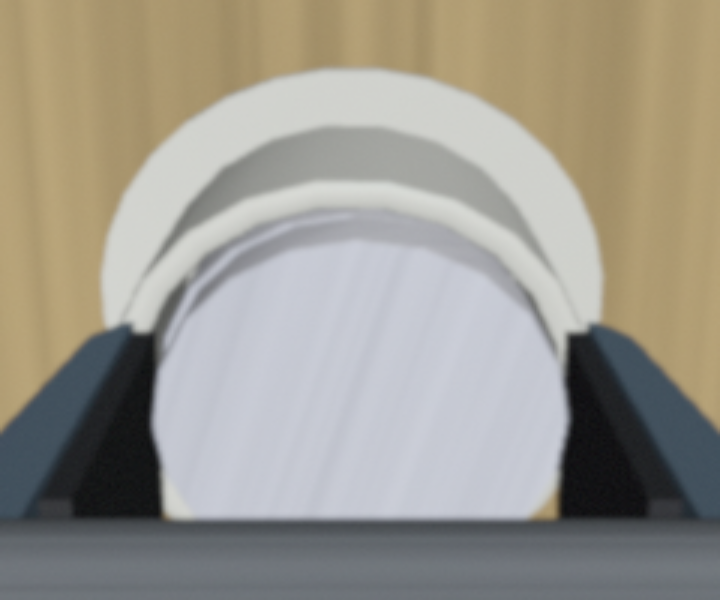

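drive_tool:
  plan:
    - [0,0,0,0,0,0,70]
    - [0,0,0,0,0,0,70]
    - [0,0,0,0,0,0,70]

```text
time_s: 21.12
ee_pos: [639.3, -112.2, 61.6]
ee_rot: [-39.5, 89.8, -39.4]
force: [0.8, 0.4, -0.8]
gripper_width: 69.7
```

Run:
```python
from h import *
s,im=look('w8.png')
save('w8c.png',cv2.resize(im[150:370,200:440],(720,600)))
```

```text
t 21.12 pos [ 639.3 -112.2   61.6] jaw 0.0 down [ 0.002 -0.002 -1.   ] F [ 0.8  0.4 -0.8] w 69.7
```

View pics/w8c.png

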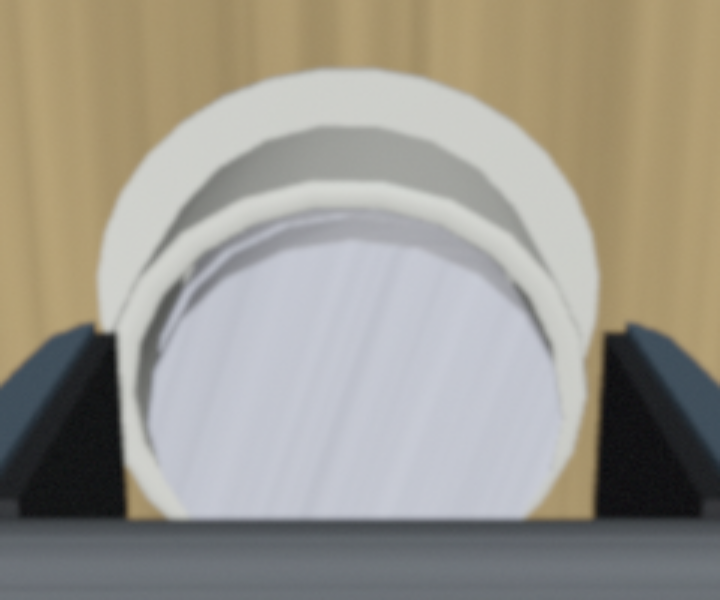

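drive_tool:
  plan:
    - [0,0,0,-1.2,1,-2.6,70]
    - [0,0,0,-1.2,1,-2.6,70]
    - [0,0,0,-1.2,1,-2.6,64]
    - [0,0,0,-1.2,1,-2.6,50]
    - [0,0,0,-1.2,1,-2.6,50]
    - [0,0,0,-1.2,1,-2.6,50]

```text
time_s: 21.92
ee_pos: [638.0, -111.2, 59.0]
ee_rot: [-41.5, 89.8, -41.5]
force: [-0.2, 0.1, -0.3]
gripper_width: 59.0
```

drive_tool:
  plan:
    - [0,0,0,0,0,3,50]
    - [0,0,0,0,0,6,50]
    - [0,0,0,0,0,10,50]
    - [0,0,0,0,0,16,50]
    - [0,0,0,0,0,26,50]
    - [0,0,0,0,0,40,50]
    - [0,0,0,0,0,60,50]
    - [0,0,0,0,0,80,50]

```text
time_s: 22.92
ee_pos: [638.2, -111.2, 140.5]
ee_rot: [-34.4, 89.8, -34.4]
force: [0.5, 0.1, -1.8]
gripper_width: 59.4
```

Run:
```python
from h import *
s,im=look('w9.png')
save('w9c.png',im[100:400])
```

```text
t 22.93 pos [ 638.2 -111.2  140.5] jaw 0.0 down [ 0.003 -0.002 -1.   ] F [ 0.5  0.1 -1.8] w 59.4
```

View pics/w9c.png

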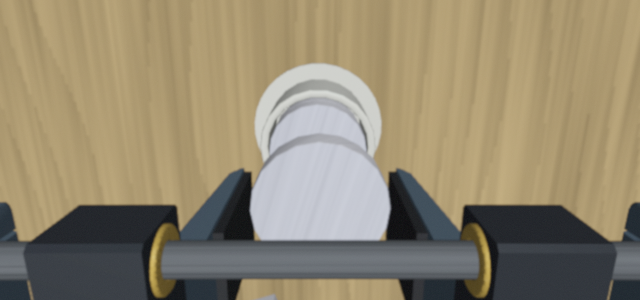

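drive_tool:
  plan:
    - [0,0,0,-7,45,0,50]
    - [0,0,0,-15,105,0,50]
    - [0,0,0,-23,165,0,50]
    - [0,0,0,-30,215,-10,50]
    - [0,0,0,-33,235,-30,50]
    - [0,0,0,-33,235,-55,50]
    - [0,0,0,-33,235,-60,50]
    - [0,0,0,-33,235,-60,50]

```text
time_s: 23.98
ee_pos: [607.2, 123.2, 84.1]
ee_rot: [-19.7, 89.5, -19.8]
force: [-1.2, 0.9, -0.7]
gripper_width: 59.0
```

Run:
```python
from h import *
s,im=look('w10.png')
save('w10c.png',im[60:420])
```

```text
t 23.98 pos [607.2 123.2  84.1] jaw -0.0 down [ 0.009 -0.003 -1.   ] F [-1.2  0.9 -0.7] w 59.0
```

View pics/w10c.png

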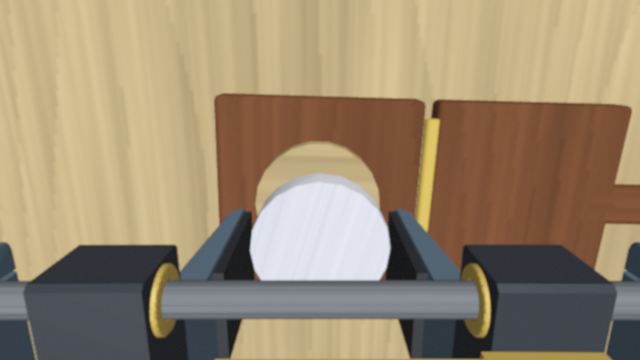

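Run:
```python
from h import *
s=state()
p=px2w('wrist',[[319,201],[256,257],[380,257]],28,s); print('bed centre y',p[0,1]-36,'x',(p[1:,0]).mean(),p.round(0).tolist())
p=px2w('wrist',[[320,237],[251,303],[389,303]],93,s); print('plate centre y',p[0,1]-30,'x',p[1:,0].mean(),p.round(0).tolist())
p=px2w('wrist',[[217,155],[425,160]],18,s);print(p.round(1),'c',p.mean(0)-[0,60])
```

```text
bed centre y 122.72431505181763 x 607.960344980787 [[608.0, 159.0], [572.0, 126.0], [643.0, 126.0]]
plate centre y 125.87030088874292 x 608.3297525056121 [[608.0, 156.0], [579.0, 127.0], [637.0, 127.0]]
[[551.8 182.8]
 [668.1 180.1]] c [609.93827807 121.4491738 ]
```

drive_tool:
  plan:
    - [0.2,0.5,0,-1,-2,-25,50]
    - [0.2,0.5,0,-1,-2,-42,50]
    - [0.2,0.5,0,-1,-2,-47,50]
    - [0.2,0.5,0,-1,-2,-48.7,50]
    - [0.2,0.5,0,-1,-2,-48.7,50]

```text
time_s: 24.65
ee_pos: [607.1, 121.3, 36.5]
ee_rot: [15.6, 89.8, 15.6]
force: [-0.2, -0.3, -1.3]
gripper_width: 58.9
```

drive_tool:
  plan:
    - [0,0,0,0,0,-1,50]
    - [0,0,0,0,0,-1.4,50]
    - [0,0,0,0,0,-1.4,50]

```text
time_s: 25.02
ee_pos: [607.3, 121.4, 35.4]
ee_rot: [15.2, 89.8, 15.2]
force: [0.9, 0.0, -0.5]
gripper_width: 59.3
```

Force is unloading; open and rise, then look.

drive_tool:
  plan:
    - [0,0,0,0,0,0,62]
    - [0,0,0,0,0,0,75]
    - [0,0,0,0,0,0,80]
    - [0,0,0,0,0,15,80]
    - [0,0,0,0,-20,70,80]
    - [0,0,0,-20,-60,130,80]
    - [0,0,0,-60,-90,190,80]
    - [0,0,0,-100,-100,230,80]
    - [0,0,0,-100,-100,230,80]

```text
time_s: 26.15
ee_pos: [506.8, 20.7, 269.7]
ee_rot: [5.8, 89.4, 5.7]
force: [-0.1, 0.2, -1.2]
gripper_width: 79.6
```

Run:
```python
from h import *
s,im=look('w11.png')
a=grab_frame('top');b=grab_frame('scene')
save('fin.png',np.vstack([cv2.resize(a[170:310,150:590],(800,255)),cv2.resize(b[180:400,50:530],(720,330))[:, :800] if 0 else cv2.resize(b[180:390,50:560],(800,330))]))
```

```text
t 26.15 pos [506.8  20.7 269.7] jaw -0.1 down [ 0.01   0.001 -1.   ] F [-0.1  0.2 -1.2] w 79.6
```

View pics/w11.png

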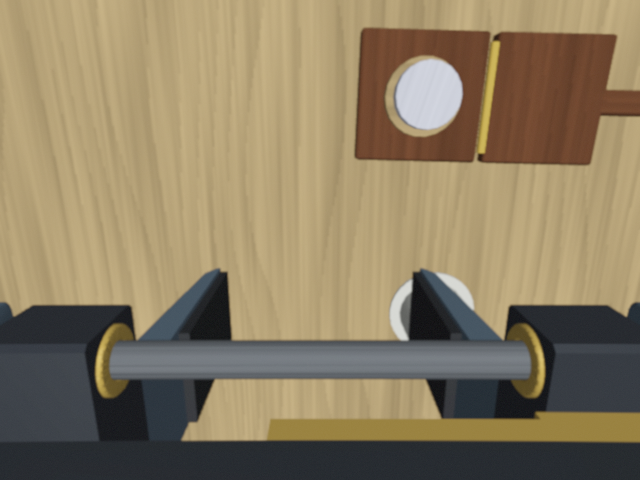

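View pics/fin.png

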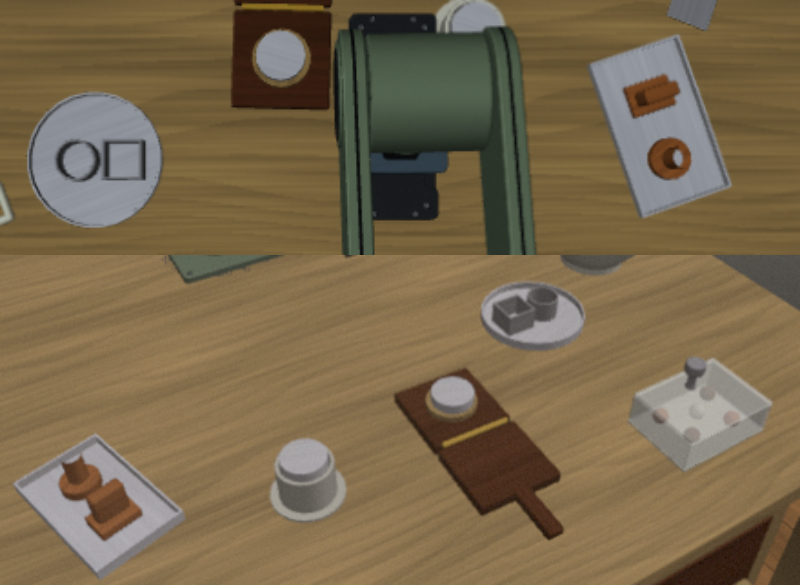

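Run:
```python
from h import *
s=state()
print('plate',px2w('wrist',[[429,94],[395,94],[463,94],[429,58],[429,130]],44,s).round(1).tolist())
p=px2w('wrist',[[361,28],[490,32],[477,161],[356,159]],18,s);print('base',p.mean(0).round(1),p.round(0).tolist())
print('bed edges',(px2w('wrist',[[386,97],[421,136]],28,s)).round(1).tolist(),'-> +36')
for c,l,z in (('top','plate',28),('top','press',0),('wrist','plate',28),('wrist','press',0)):
    for x in place_of(c,l)[:2]:
        uv=np.array(x['location'])*[640,480]; print(c,l,uv.round(0),round(x['p'],2),px2w(c,uv,z,s).round(1).tolist())
```

```text
plate [[606.7, 123.9], [576.5, 123.9], [636.9, 123.8], [604.5, 153.3], [609.0, 93.0]]
base [605.8 122.2] [[547.0, 182.0], [665.0, 178.0], [665.0, 63.0], [546.0, 65.0]]
bed edges [[571.1, 122.4], [606.0, 87.4]] -> +36
top plate [304. 201.] 0.59 [[607.0, 124.8]]
top press [304. 204.] 0.76 [[604.6, 124.1]]
wrist plate [424.  96.] 0.77 [[606.6, 123.3]]
```

```bash
python3 -c "
from h import *
print(env.job_done(), state()['time_s'])"
```

```text
the job is handed in; nothing more can be done
the job is handed in; nothing more can be done
```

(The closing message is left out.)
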